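# Swing a square tile mould a quarter turn round the post of a turning board

### The job

Slide the square plaster tile mould along its board until the slot in its side sits fully home on the fixed post, then swing it a quarter turn round the post, clockwise seen from above, until the wooden stop rail halts it, and finally press it flush against the rail with a steady push of about 10 N for a moment and leave it there. Keep it flat on the board, never push on it with more than about 20 N because the plaster chips, and leave the other things on the board and the table alone.

Things in the scene. Friction and masses are not known exactly. Their poses are not given: they have to be found in the camera images.
- tile_mould: Loose square off-white plaster block, 120 x 120 x 34 mm, 0.28-0.52 kg, with a raised frame and boss (4 mm) on top. Origin: centre of its underside. Too wide to grip: push it (sliding friction 1.5-6 N). Its +x side has a slot for the post. At the start its x axis lies within 12 degrees of the board's x, the slot facing the post, whose axis is 10-60 mm outside the mouth and up to about 30 mm to one side of its line.
- slot_end (a point): Point in the mould, at x = +38, y = -30, z = 0 mm of the mould's frame, where the post's axis stands when fully home. The slot runs along the mould's x axis, full height, 20 mm wide (y = -40 to -20), 30 mm deep: from the mouth at x = +60 to a flat end at x = +30 mm. Its lips are rounded with 10 mm radius, so the mouth is about 40 mm wide. 2 mm of play each side of the post.
- board: Fixed plywood board on the table, 310 x 245 x 12 mm, top at z = 12 mm. Origin: under the post's axis, at table level; it reaches from x = -195 to +115 and y = -105 to +140 mm. Its x axis points from the mould's starting place to the post (about to the robot's left), its y axis to the left of that (about towards the robot).
- post: Fixed upright steel post on the board, 16 mm in diameter, 50 mm tall. Origin: centre of its foot, on the board's top. Axes as the board's.
- rail: Fixed wooden stop rail on the board, 16 mm thick, 96 mm long, 30 mm tall. Origin: bottom middle of its contact face, at x = +90, y = +60 mm of the board, facing board -x. Axes as the board's. In the end the mould's +y side is flush on it, the mould's x points along board -y, its origin at x = +30, y = +38 mm of the board. After the swing alone it may stand 1-3 mm off or askew.
- panel_edge (a point): Fixed point on the front edge of a fixed upright wooden panel, 19 mm thick, which stands on the table to the left of the board and runs from this edge straight back (+x) for 0.36 m, from the table to 0.79 m above it. Keep the arm clear of it: come round its front when crossing from the left.
- rubber_kidney: Bystander: flat red rubber kidney, 29 x 96 x 8 mm, lying on the board behind the post. Leave alone. Origin: centre of its underside.
- stylus_tool: Bystander: pale stub tool with a black hanging loop, 113 x 25 x 17 mm, on the board behind the mould. Leave alone. Origin: centre of its underside.
- wood_rib: Bystander: flat wooden rib, 54 x 100 x 9 mm, on the table to the left. Leave alone. Origin: centre of its underside.
- terra_cup: Bystander: terracotta cup, 66 mm wide, 63 mm tall, on the table to the left. Leave alone. Origin: centre of its underside.
- bisque_bowl: Bystander: white bowl, 104 mm wide, 43 mm tall, at the back left. Leave alone. Origin: centre of its underside.
- clay_lump_2: Bystander: grey clay lump, 62 x 59 x 42 mm, to the right. Leave alone. Origin: centre of its underside.
- spanner: Bystander: flat steel spanner, 180 mm long, to the right. Leave alone. Origin: centre of its underside.

How it is judged:
On the way, in this order (a step that is already met when the one before it is completed fails the run):
1. the slot is fully home on the post while the mould is still unturned (x of post in the frame of tile_mould below 0.042 m and y of post in the frame of tile_mould between -0.034 and -0.026 m and angle between the x axis of tile_mould and the x axis of board, either way round below 0.5 rad), for 0.1 s.
2. the mould, still home on the post, has been swung clockwise most of the quarter turn (x of post in the frame of tile_mould below 0.042 m and y of post in the frame of tile_mould between -0.034 and -0.026 m and angle between the x axis of tile_mould and the y axis of board, either way round below 0.35 rad and y of tile_mould in the frame of board above 0.03 m), for 0.02 s.
3. the mould is flush against the rail and is pressed on it with at least 3 N (x of post in the frame of tile_mould below 0.042 m and y of post in the frame of tile_mould between -0.034 and -0.026 m and angle between the x axis of tile_mould and the y axis of board, either way round below 0.025 rad and x of tile_mould in the frame of board above 0.0285 m and y of tile_mould in the frame of board above 0.03 m and contact force between tile_mould and rail above 3 N), for 0.3 s.
At the end, for the whole second after the job is handed in: The mould lies flat and at rest on the board, the post home in its slot (within 4 mm), turned a quarter turn clockwise with its side parallel to the rail within 0.025 rad and within 1.5 mm of it (x of post in the frame of tile_mould below 0.042 m and y of post in the frame of tile_mould between -0.034 and -0.026 m and angle between the x axis of tile_mould and the y axis of board, either way round below 0.025 rad and x of tile_mould in the frame of board above 0.0285 m and y of tile_mould in the frame of board above 0.03 m and linear speed of tile_mould below 0.01 m/s and angle between tile_mould's own z axis and vertical below 0.03 rad); the robot touches nothing.
It fails at once if the mould is pushed with more than 22 N (contact force between the fingers and tile_mould above 22 N).
It fails at once if the mould is jammed on the rail with more than 22 N (contact force between tile_mould and rail above 22 N).
It fails at once if the mould is jammed on the post with more than 25 N (contact force between tile_mould and post above 25 N).
It fails at once if the mould is tipped or lifted off the board (angle between tile_mould's own z axis and vertical above 0.12 rad or height (world z) of tile_mould above 0.022 m).
It fails at once if one of the other loose things is moved by more than 15 mm (distance of any of rubber_kidney, stylus_tool, wood_rib, terra_cup, bisque_bowl, clay_lump_2, spanner from where it was at the start of the episode above 0.015 m).
It also fails if it takes over 72 s, if anything falls off the work surface, if the arm or the gripper's body presses on something with over 40 N, if the wrist force passes 120 N, or if a joint passes its speed limit or range.

### The arm

A 7-joint arm with a two-finger parallel gripper is mounted at the origin on a cart in front of the work surface, level with it; the furniture and walls round the work are solid. World frame = base frame: x ahead of the robot, y to its left, z up, the work surface at z = 0. Lengths are in m, angles in rad, forces in N, time in s.
With the tool pointing down it reaches from about 0.4 to 0.85 m from the base axis. Payload 10.4 kg.
Tool frame: the origin (TCP) lies between the finger pads; the fingertips stand ahead of it and the grasp point (between the pads) lies 5 mm behind it (manip.tip_extent is the z of the fingertips in the tool frame, in m); z points along the fingers, y is the line along which they close (so a half turn about z gives the same grasp; the last joint's range is limited). The gripper opens to 85 mm and grips with 20 to 120 N. Pads are 22 mm wide; open, the fingers measure 114 mm over their backs; the gripper's body (76 mm by 85 mm) begins 54 mm behind the grasp point. The pads swing forward as they close: fully open they stand 13 mm farther back than shut.
Start: joints at [-1.168, 0.332, -0.065, 1.46, 0.022, 1.35, -0.088], TCP at [0.258, 0.569, 0.245] pointing down, gripper open.
Joint ranges: [-2.6, 2.6], [-0.5, 2.12], [-1.47, 1.34], [0.16, 2.42], [-1.27, 4.41], [0.06, 2.06], [-2.6, 2.6]. Speed limits (rad/s): [2.22, 2.22, 2.79, 2.79, 3.14, 3.14, 3.14].

### API

Orientations are given as a unit quaternion [x, y, z, w].
In Python, from workcell import status, viewer, manip gives the robot as it stands.
- The arm moves only by the tool play_rows, never from a script. Its argument "plan" is one flat list of numbers, 7 for each row, row after row: the turn, a rotation vector about the tool's x, y, z in degrees, then the shift along the tool's x, y, z in m, then the opening, from 0 (shut) to 1 (fully open). In form: [ax, ay, az, dx, dy, dz, grip, ax, ay, az, dx, dy, dz, grip, ...]. A call has 1 to 20 rows; each row is the pose to reach, as a shift and turn from the pose commanded when the call began, along the tool's axes at that moment; what a row does not reach only later rows make up. A row lasts 1/8 s, in which the tool goes at most 62.5 mm and 10.7 degrees, less where a joint would pass 70% of its speed; a pose out of reach is approached as far as the arm can. A call with a gripper value outside its range is refused whole. The fingers move at their own pace and stop on an object; "squeeze" is the grip in N (left out, the last holds). Time passes only in rows, so rows that repeat a pose let the fingers close. It gives the time, the measured TCP pose, the force, the opening and the grip force at its end, in the units of the state.
- status.get_obs(): the state, without advancing time (a new reading comes with each control period).
- viewer.camera(name): name is "side" or "top"; returns the picture (384x512x3 uint8, red, green, blue); there is no depth.
- viewer.camera_model(name): a dict with "fx", "fy", "cx", "cy" (pixels), "D" ([k1, k2, p1, p2, k3] as OpenCV has them; the pictures are not rectified), "R" (3x3) and "t" (3): a world point X has camera coordinates R X + t. Camera axes: x right, y down, z forward; pixel columns grow to the right and rows downward; lengths in m; the calibration is good to about 2 mm. A picture is of the moment at which its call begins. camera_model takes no time and is no camera call.
- manip.hand_in(): hands the job in; it is judged then, once.
The state is a dict: "clock": time; "joint_pos": joint angles; "joint_velocities": joint speeds; "tau": joint torques, N m; "position": TCP position; "ee_rot": TCP orientation; "ft_force": force on the tool from outside, world axes, zero at the start; "torque": the same for the moment, N m; "grip_width": opening from 0.0 (shut) to 1.0 (fully open); "grasp_force": force on a finger pad.
Only numpy, scipy, OpenCV 4.12 (cv2) and the standard library are available. Lean on these libraries where they do the work, as an engineer would, in place of code of your own. Each camera call takes 0.05 s, during which the arm holds its last target. There are 200 camera calls.

## Working session

There is one attempt and no reset: what is moved stays moved. The work goes in short steps, Python scripts to look and compute and a tool call to move; the robot and the scene stay as the last step left them, time stands still between calls to the robot, and variables do not carry over. Pictures are saved under pics/ and viewed, at most 10 in all, crops included, and the job is handed in when it is done.

Besides the shell and the picture viewer there is one more tool, called after "Call:" by a JSON object that holds its "fn" and its "kwargs". play_rows: Moves the arm, as the interface text tells. Its arguments: {"type":"object","properties":{"plan":{"type":"array","items":{"type":"number"}},"squeeze":{"type":"number"}},"required":["plan"]}

```bash
ls; mkdir -p pics; python3 - <<'E'
from workcell import status, viewer, manip
import cv2
s=status.get_obs(); print(s); print(manip.tip_extent)
for n in("top","side"):
    im=viewer.camera(n); cv2.imwrite(f"pics/{n}0.png",im[:,:,::-1]); print(viewer.camera_model(n))
E
```

```text
pics
{'clock': 0.0, 'joint_pos': array([-1.16760165,  0.33288589, -0.06471461,  1.46093546,  0.02160983,
        1.34990725, -0.08849334]), 'joint_velocities': array([-8.74526378e-04, -7.89341269e-04, -1.05235150e-04, -3.91612276e-04,
       -9.41804505e-04,  4.65893745e-05, -1.14620549e-05]), 'tau': array([-2.05964943e-04, -6.25435925e+01,  4.93380195e-02, -3.91602266e+01,
        1.63752283e-02,  9.67935717e-03,  5.63409543e-06]), 'position': array([0.25800499, 0.56887032, 0.24451001]), 'ee_rot': array([ 2.11271398e-01,  9.77427173e-01, -7.10395694e-04, -1.16968922e-04]), 'ft_force': array([ 0.97520396, -0.63786771, -0.31567187]), 'torque': array([ 0.04532464, -0.02669894, -0.02896516]), 'grasp_force': 0.0, 'grip_width': 0.9982339139487405}
0.014
{'fx': 447.0592998155183, 'fy': 447.0592998155183, 'cx': 258.650340532168, 'cy': 189.6778957659094, 'D': array([-0.07017555,  0.        ,  0.        ,  0.        ,  0.        ]), 'R': array([[-0.01160658, -0.99983988,  0.01361996],
       [-0.98760054,  0.00932977, -0.15671031],
       [ 0.15655814, -0.01526995, -0.9875507 ]]), 't': array([-0.08551969,  0.55217466,  1.31710128])}
{'fx': 366.8607096079238, 'fy': 366.8607096079238, 'cx': 260.0882578558537, 'cy': 193.05420522858878, 'D': array([-0.04684817,  0.        ,  0.        ,  0.        ,  0.        ]), 'R': array([[ 0.91548584, -0.40226914,  0.00807602],
       [-0.15364816, -0.36808316, -0.91700983],
       [ 0.3718574 ,  0.83826865, -0.39878283]]), 't': array([-0.53448946,  0.19510691,  1.15444499])}
```

View pics/top0.png

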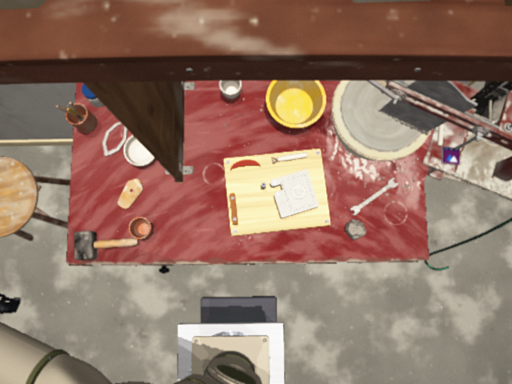

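View pics/side0.png

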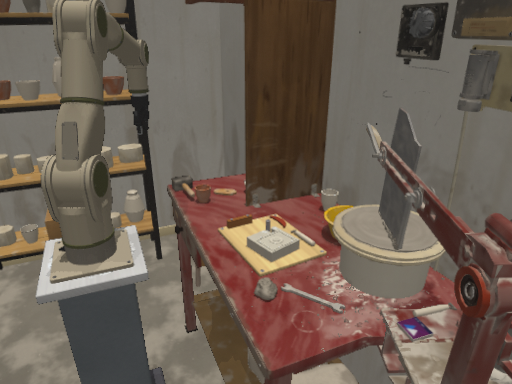

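The top view shows the board at about (225–330, 150–235), the post at (263,185) and the mould at (295,193) with its slot notch at (275,184). The panel's front edge is near (180,178). The side view agrees. Next I measure.

```bash
cat > h.py <<'E'
import numpy as np, cv2
from workcell import status, viewer, manip
def ray(n,uv,z):
    m=viewer.camera_model(n); K=np.array([[m['fx'],0,m['cx']],[0,m['fy'],m['cy']],[0,0,1]])
    p=cv2.undistortPoints(np.float64(uv).reshape(-1,1,2),K,m['D']).reshape(-1,2)
    R,t=m['R'],m['t']; C=-R.T@t; d=np.c_[p,np.ones(len(p))]@R
    return C+d*((z-C[2])/d[:,2])[:,None]
def proj(n,X):
    m=viewer.camera_model(n); K=np.array([[m['fx'],0,m['cx']],[0,m['fy'],m['cy']],[0,0,1]])
    return cv2.projectPoints(np.float64(X).reshape(-1,3),cv2.Rodrigues(m['R'])[0],m['t'],K,m['D'])[0].reshape(-1,2)
E
python3 - <<'E'
from h import *
im=cv2.imread("pics/top0.png"); hsv=cv2.cvtColor(im,cv2.COLOR_BGR2HSV)
for p in [(240,225),(240,170),(320,220),(290,185),(295,205),(263,185),(235,208),(180,120),(250,200)]: print(p,hsv[p[1],p[0]])
c=im[140:245,205:345]; c=cv2.resize(c,None,fx=5.5,fy=5.5,interpolation=cv2.INTER_CUBIC); cv2.imwrite("pics/crop0.png",c)
H,S,V=[hsv[:,:,i].astype(int) for i in range(3)]
roi=np.zeros(H.shape,bool); roi[140:245,205:345]=1
b=((H>12)&(H<40)&(V>150)&roi).astype(np.uint8)
b=cv2.morphologyEx(b,cv2.MORPH_OPEN,np.ones((3,3)))
cs=max(cv2.findContours(b,0,2)[0],key=cv2.contourArea)
r=cv2.minAreaRect(cs); print(r); q=cv2.boxPoints(r); w=ray("top",q,0.012); print(q,w,[np.linalg.norm(w[i]-w[i-1]) for i in range(4)])
print("panel", ray("top",[(180,180)],0))
E
```

```text
(240, 225) [ 25  65 251]
(240, 170) [ 24  76 248]
(320, 220) [ 25  68 250]
(290, 185) [ 23  14 243]
(295, 205) [ 21  14 245]
(263, 185) [135  12 168]
(235, 208) [ 13 159 192]
(180, 120) [ 13 115  53]
(250, 200) [ 27  53 251]
((276.4851379394531, 191.85150146484375), (78.40892791748047, 100.69776916503906), 84.2894058227539)
[[222.48514 157.8515 ]
 [322.68317 147.8317 ]
 [330.48514 225.8515 ]
 [230.28711 235.8713 ]] [[ 0.65898641  0.02100088  0.012     ]
 [ 0.68903986 -0.29687386  0.012     ]
 [ 0.44100383 -0.31262417  0.012     ]
 [ 0.41368275 -0.00314589  0.012     ]] [np.float64(0.2464892524510284), np.float64(0.3192922874503704), np.float64(0.2485356064287595), np.float64(0.31068190969174525)]
panel [[0.59149553 0.1557779  0.        ]]
```

View pics/crop0.png

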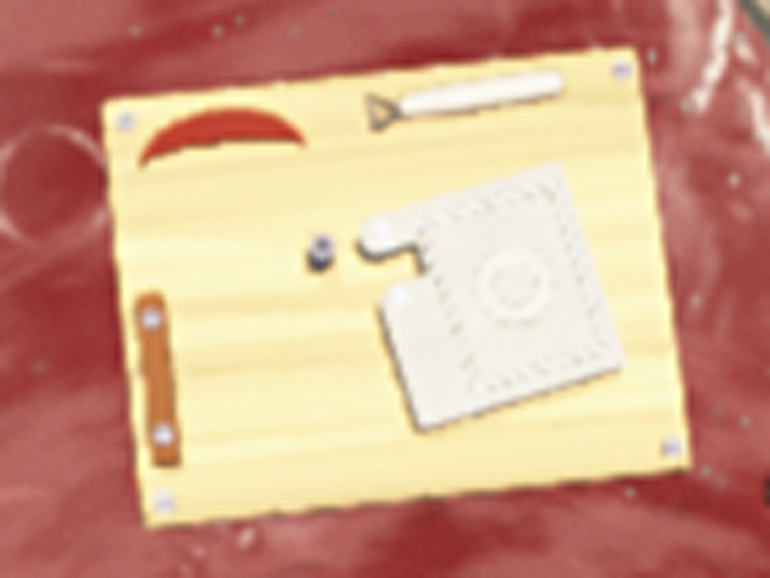

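The 5.5× crop (offset 205,140) shows the following:
- **Board corners:** (103,100), (635,47), (692,468), (148,526).
- **Post:** top at (322,240), foot at (318,262).
- **Mould corners:** (560,163), (622,362), (420,428), with the slot around (400,268).
- **Rail:** (135–180, 292–467).

Next is a refined fit.

```bash
cat >> h.py <<'E'
OFF=np.array([205,140]);Z=6
def up(im):
    c=im[140:245,205:345]; return cv2.resize(c,None,fx=Z,fy=Z,interpolation=cv2.INTER_CUBIC)
def full(p): return (np.float64(p).reshape(-1,2)+.5)/Z-.5+OFF
def contour(mask): return max(cv2.findContours(mask.astype(np.uint8),0,cv2.CHAIN_APPROX_NONE)[0],key=cv2.contourArea).reshape(-1,2)
def linefit(P):  # 2D pts -> point, unit dir
    vx,vy,x,y=cv2.fitLine(np.float32(P),cv2.DIST_HUBER,0,1e-4,1e-4).ravel(); return np.array([x,y]),np.array([vx,vy])
def mould_top(im,z=0.046):
    hsv=cv2.cvtColor(up(im),cv2.COLOR_BGR2HSV); m=(hsv[:,:,1]<36)&(hsv[:,:,2]>190)
    m=cv2.morphologyEx(m.astype(np.uint8),cv2.MORPH_OPEN,np.ones((9,9))); return full(contour(m)),m
def frame2d(o,a): 
    c,s=np.cos(a),np.sin(a); return np.array([[c,-s,o[0]],[s,c,o[1]],[0,0,1]])
E
python3 - <<'E'
from h import *
im=cv2.imread("pics/top0.png"); hsv=cv2.cvtColor(up(im),cv2.COLOR_BGR2HSV)
H=hsv[:,:,0]
b=((H>17)&(H<80)|(hsv[:,:,1]<100))&(hsv[:,:,2]>175); b=cv2.morphologyEx(b.astype(np.uint8),cv2.MORPH_OPEN,np.ones((15,15)))
w=ray("top",full(contour(b)),0.012)[:,:2]
g=ray("top",OFF+np.array([(103,100),(635,47),(692,468),(148,526)])/5.5,0.012)[:,:2]
print("guess corners",g)
def sides(w,g,tol=.006,trim=.12):
    L=[]
    for i in range(4):
        a,c=g[i],g[(i+1)%4]; d=(c-a);l=np.linalg.norm(d);d=d/l; n=np.array([-d[1],d[0]])
        s=(w-a)@d; k=(abs((w-a)@n)<tol)&(s>trim*l)&(s<(1-trim)*l); L.append(linefit(w[k])); print(i,k.sum(), "ang",np.degrees(np.arctan2(*L[-1][1][::-1])), "rms",np.std((w[k]-L[-1][0])@np.array([-L[-1][1][1],L[-1][1][0]])))
    return L
def X(l,m): return l[0]+l[1]*np.linalg.solve(np.c_[l[1],-m[1]],m[0]-l[0])[0]
L=sides(w,g); C=np.array([X(L[i-1],L[i]) for i in range(4)])  # TL TR BR BL
print("board",C,[np.linalg.norm(C[i]-C[i-1]) for i in range(4)])
# corners in board frame: TL(115,-105) TR(-195,-105) BR(-195,140) BL(115,140)
B=np.array([[.115,-.105],[-.195,-.105],[-.195,.140],[.115,.140]])
def rigid(B,C):
    Bc,Cc=B-B.mean(0),C-C.mean(0); z=np.sum((Cc[:,0]+1j*Cc[:,1])*np.conj(Bc[:,0]+1j*Bc[:,1])); a=np.angle(z)
    R=np.array([[np.cos(a),-np.sin(a)],[np.sin(a),np.cos(a)]]); return a,C.mean(0)-R@B.mean(0),R
a,o,R=rigid(B,C); print("board yaw",np.degrees(a),"origin",o,"res",C-(B@R.T+o))
p=OFF+np.array([(322,241)])/5.5; print("post top ray",ray("top",p,0.062), "foot",ray("top",OFF+np.array([(318,264)])/5.5,0.012))
rr=OFF+np.array([(164,295),(181,464)])/5.5; print("rail face in board",(ray("top",rr,0.042)[:,:2]-o)@R)
P,m=mould_top(im); w=ray("top",P,.046)[:,:2]
g=ray("top",OFF+np.array([(358,225),(560,163),(622,362),(420,428)])/5.5,.046)[:,:2]
L=sides(w,g,.007)
C=np.array([X(L[i-1],L[i]) for i in range(4)]); print("mould",C,[np.linalg.norm(C[i]-C[i-1]) for i in range(4)],"ctr",C.mean(0))
for i in range(4): print(np.degrees(np.arctan2(*L[i][1][::-1])))
np.savez("b.npz",o=o,a=a)
E
```

```text
guess corners [[ 0.65788316  0.01708446]
 [ 0.68675168 -0.28967591]
 [ 0.44334382 -0.31374274]
 [ 0.41435229 -0.00812273]]
0 442 ang -84.41693 rms 0.00047070594807308285
1 359 ang 5.432576 rms 0.001778718476946973
2 451 ang -84.421715 rms 0.00032622926511814893
3 250 ang 5.3539352 rms 0.002802454064561098
board [[ 0.65720814  0.01873543]
 [ 0.6872968  -0.2890691 ]
 [ 0.44572592 -0.31204283]
 [ 0.41563058 -0.00390443]] [np.float32(0.24263611), np.float32(0.30927163), np.float32(0.24266085), np.float32(0.3096046)]
board yaw 95.50896617457522 origin [ 0.5650445  -0.10507496] res [[-1.31120727e-03 -7.38607359e-04]
 [-9.83015423e-04  2.50469958e-05]
 [ 1.31448553e-03  5.71673376e-04]
 [ 9.79617958e-04  1.41905614e-04]]
post top ray [[ 0.56613373 -0.10600291  0.062     ]] foot [[ 0.56151279 -0.10489345  0.012     ]]
rail face in board [[0.0883942  0.01656859]
 [0.08845607 0.11068007]]
0 168 ang -73.594215 rms 0.00025356251729893013
1 164 ang 16.512617 rms 0.0003481092681784136
2 168 ang -73.15241 rms 0.00026703724297845216
3 143 ang 15.387932 rms 0.0020564601860273805
mould [[ 0.58094805 -0.12498629]
 [ 0.6144129  -0.23864764]
 [ 0.5003411  -0.27246457]
 [ 0.46531808 -0.1568099 ]] [np.float32(0.11992928), np.float32(0.118485436), np.float32(0.11897881), np.float32(0.12084129)] ctr [ 0.54025507 -0.19822711]
-73.594215
16.512617
-73.15241
15.387932
```

```bash
cat >> h.py <<'E'
import json
BO=np.array([.5650,-.1050]); BY=95.5
def R2(d): a=np.radians(d); return np.array([[np.cos(a),-np.sin(a)],[np.sin(a),np.cos(a)]])
def board(p): return BO+R2(BY)@np.array(p)/1000   # mm board -> world
def tool_on_mould(cx,cy,psi,tx,ty):  # mould centre & yaw in board (mm,deg), tool in mould mm -> world x,y,yaw
    p=np.array([cx,cy])+R2(psi)@np.array([tx,ty]); w=board(p); return w[0],w[1],BY+psi
def about_post(psi,s=0,e=0):  # mould centre in board with post home (s mm short)
    return -R2(psi)@np.array([38.+s,-30.+e])
def plan(T,base=None):
    """T rows x,y,z,yaw,grip; base = commanded x,y,z,yaw"""
    b=base or json.load(open("cmd.json")); R=np.c_[np.r_[R2(b[3])[:,0],0],[np.sin(np.radians(b[3])),-np.cos(np.radians(b[3])),0],[0,0,-1]]
    out=[]
    for t in T:
        d=R.T@(np.array(t[:3])-b[:3]); out+=[0,0,round(-(t[3]-b[3]),1)]+[round(v,4) for v in d]+[t[4]]
    json.dump([float(v) for v in T[-1][:4]],open("cmd.json","w")); print([float(v) if v%1 else int(v) for v in out])
def lin(a,b,n): return [list(np.array(a)+(np.array(b)-np.array(a))*(i+1)/n) for i in range(n)]
E
python3 - <<'E'
from h import *
x,y,w=tool_on_mould(-90.3,33.6,11,-86,0); print(x,y,w)
s=[.258,.569,.245,155.6]
T=[]; a=[.258,.569,.25,155.6,.8]
for b,n in [([.30,.33,.25,140,.8],4),([.44,.06,.25,125,.8],6),([.47,-.16,.25,115,.8],4),([x,y,.20,w,.8],3),([x,y,.13,w,.8],2)]: T+=lin(a,b,n); a=b
plan(T+[a],s)
E
```

```text
0.5646348788319763 -0.2805631911959004 106.5
[0, 0, 3.9, -0.0342, -0.0501, -0.005, 0.8, 0, 0, 7.8, -0.0685, -0.1002, -0.005, 0.8, 0, 0, 11.7, -0.1027, -0.1502, -0.005, 0.8, 0, 0, 15.6, -0.137, -0.2003, -0.005, 0.8, 0, 0, 18.1, -0.1768, -0.2316, -0.005, 0.8, 0, 0, 20.6, -0.2167, -0.263, -0.005, 0.8, 0, 0, 23.1, -0.2565, -0.2943, -0.005, 0.8, 0, 0, 25.6, -0.2963, -0.3257, -0.005, 0.8, 0, 0, 28.1, -0.3362, -0.357, -0.005, 0.8, 0, 0, 30.6, -0.376, -0.3884, -0.005, 0.8, 0, 0, 33.1, -0.4056, -0.4353, -0.005, 0.8, 0, 0, 35.6, -0.4351, -0.4823, -0.005, 0.8, 0, 0, 38.1, -0.4647, -0.5293, -0.005, 0.8, 0, 0, 40.6, -0.4942, -0.5763, -0.005, 0.8, 0, 0, 43.4, -0.5395, -0.5999, 0.0117, 0.8, 0, 0, 46.3, -0.5849, -0.6234, 0.0283, 0.8, 0, 0, 49.1, -0.6302, -0.647, 0.045, 0.8, 0, 0, 49.1, -0.6302, -0.647, 0.08, 0.8, 0, 0, 49.1, -0.6302, -0.647, 0.115, 0.8, 0, 0, 49.1, -0.6302, -0.647, 0.115, 0.8]
```

Call:
{"fn": "play_rows", "kwargs": {"plan": [0,0,4,-0.034,-0.05,-0.005,0.8,0,0,8,-0.068,-0.1,-0.005,0.8,0,0,12,-0.103,-0.15,-0.005,0.8,0,0,16,-0.137,-0.2,-0.005,0.8,0,0,18,-0.177,-0.232,-0.005,0.8,0,0,21,-0.217,-0.263,-0.005,0.8,0,0,23,-0.257,-0.294,-0.005,0.8,0,0,26,-0.296,-0.326,-0.005,0.8,0,0,28,-0.336,-0.357,-0.005,0.8,0,0,31,-0.376,-0.388,-0.005,0.8,0,0,33,-0.406,-0.435,-0.005,0.8,0,0,36,-0.435,-0.482,-0.005,0.8,0,0,38,-0.465,-0.529,-0.005,0.8,0,0,41,-0.494,-0.576,-0.005,0.8,0,0,43.5,-0.54,-0.6,0.012,0.8,0,0,46.5,-0.585,-0.623,0.028,0.8,0,0,49.1,-0.63,-0.647,0.045,0.8,0,0,49.1,-0.6302,-0.647,0.08,0.8,0,0,49.1,-0.6302,-0.647,0.115,0.8,0,0,49.1,-0.6302,-0.647,0.115,0.8]}}

```text
clock: 2.6
position: [0.5633, -0.2794, 0.1276]
ee_rot: [0.598, 0.801, -0.001, -0.003]
ft_force: [1.4, 0.1, 0.2]
grip_width: 0.797
grasp_force: 0.0
```

Call:
{"fn": "play_rows", "kwargs": {"plan": [0,0,0,0,0,0.035,0.8,0,0,0,0,0,0.07,0.8,0,0,0,0,0,0.09,0.8,0,0,0,0,0,0.102,0.8,0,0,0,0,0,0.102,0.8,0,0,0,0,0,0.102,0.8]}}

```text
clock: 3.35
position: [0.5655, -0.2807, 0.0295]
ee_rot: [0.598, 0.801, 0.0, 0.001]
ft_force: [0.7, -0.3, 0.1]
grip_width: 0.802
grasp_force: 0.0
```

```bash
python3 - <<'E'
from h import *
s=status.get_obs(); print(s['position'],s['ft_force'])
t=viewer.camera("top")[120:260,190:370,::-1]; d=viewer.camera("side")[190:300,180:360,::-1]
t=cv2.resize(t,(640,498),interpolation=2)[:,:390]; d=cv2.resize(d,(600,367),interpolation=2)
c=np.zeros((498,790,3),np.uint8); c[:498,:390]=t; c[:367,390:]=d[:,150:550]; cv2.imwrite("pics/p1.png",c)
cv2.imwrite("pics/p1.png",np.hstack([cv2.resize(viewer.camera("top")[140:245,225:365,::-1],(400,300),interpolation=2),cv2.resize(viewer.camera("side")[195:285,200:320,::-1],(400,300),interpolation=2)]))
E
```

```text
[ 0.56550014 -0.28069771  0.02947761] [ 0.67543088 -0.29049464  0.11398692]
```

View pics/p1.png

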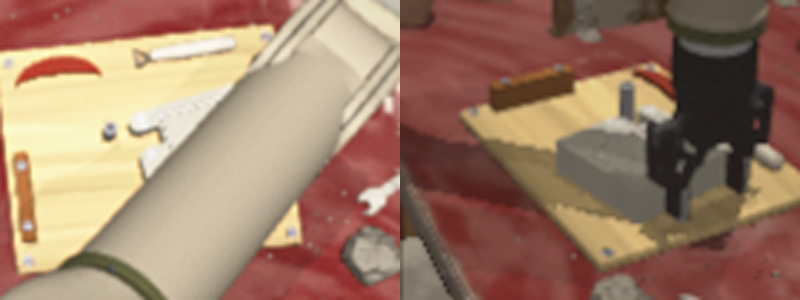

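The side view (right half) shows both fingers low behind the mould's −x face with a small gap. The arm hides the mould in the top view (left half). Next I plan the turning push.

```bash
python3 - <<'E'
from h import *
z=.028; x,y,w=tool_on_mould(-90.3,33.6,11,-86,0); base=[x,y,z,w]
T=[]
def row(m,tx): a=tool_on_mould(*m,tx,0); return [a[0],a[1],z,a[2],.8]
for tx in (-80,-76,-74,-71): T.append(row((-90.3,33.6,11),tx))
h=about_post(-5,30); print(h)
for m in lin((-90.3,33.6,11),(h[0],h[1],-5),12): T.append(row(m,-71))
plan(T+[T[-1]],base)
E
```

```text
[-65.12656719  35.81243145]
[0, 0, 0, 0.006, 0, 0, 0.8, 0, 0, 0, 0.01, 0, 0, 0.8, 0, 0, 0, 0.012, 0, 0, 0.8, 0, 0, 0, 0.015, 0, 0, 0.8, 0, 0, 1.3, 0.0171, -0.0014, 0, 0.8, 0, 0, 2.7, 0.0193, -0.0029, 0, 0.8, 0, 0, 4, 0.0215, -0.0043, 0, 0.8, 0, 0, 5.3, 0.0237, -0.0057, 0, 0.8, 0, 0, 6.7, 0.026, -0.0071, 0, 0.8, 0, 0, 8, 0.0283, -0.0086, 0, 0.8, 0, 0, 9.3, 0.0306, -0.01, 0, 0.8, 0, 0, 10.7, 0.033, -0.0114, 0, 0.8, 0, 0, 12, 0.0354, -0.0128, 0, 0.8, 0, 0, 13.3, 0.0379, -0.0142, 0, 0.8, 0, 0, 14.7, 0.0404, -0.0156, 0, 0.8, 0, 0, 16, 0.0429, -0.0169, 0, 0.8, 0, 0, 16, 0.0429, -0.0169, 0, 0.8]
```

Call:
{"fn": "play_rows", "kwargs": {"plan": [0,0,0,0.006,0,0,0.8,0,0,0,0.01,0,0,0.8,0,0,0,0.012,0,0,0.8,0,0,0,0.015,0,0,0.8,0,0,1.3,0.0171,-0.0014,0,0.8,0,0,2.7,0.0193,-0.0029,0,0.8,0,0,2.7,0.0193,-0.0029,0,0.8]}}

```text
clock: 4.42
position: [0.5564, -0.2625, 0.0283]
ee_rot: [0.617, 0.787, 0.0, -0.0]
ft_force: [-0.3, -1.9, 0.1]
grip_width: 0.799
grasp_force: 0.5
```

```bash
python3 - <<'E'
from h import *
s=status.get_obs(); print(s['position'],s['ft_force'],s['torque'])
E
```

```text
[ 0.55639285 -0.26253111  0.02827851] [-0.29454031 -1.85031276  0.14636503] [-0.26454031  0.0418515  -0.03789096]
```

```bash
python3 - <<'E'
from h import *
z=.028; x,y,w=tool_on_mould(-90.3,33.6,11,-86,0); r=R2(w)
p=np.array([x,y])+.0193*r[:,0]+(-.0029)*np.array([r[1,0],-r[0,0]]); base=[p[0],p[1],z,w-2.7]; print(base)
h=about_post(-5,30)
T=[]
for m in lin((-90.3,33.6,11),(h[0],h[1],-5),12)[2:]: a=tool_on_mould(*m,-71,0);T.append([a[0],a[1],z,a[2],.8])
plan(T+[T[-1]],base)
E
```

```text
[np.float64(0.5563728054480728), np.float64(-0.26288161481258565), 0.028, 103.8]
[0, 0, 1.3, 0.0021, -0.0015, 0, 0.8, 0, 0, 2.6, 0.0042, -0.003, 0, 0.8, 0, 0, 4, 0.0064, -0.0046, 0, 0.8, 0, 0, 5.3, 0.0087, -0.0061, 0, 0.8, 0, 0, 6.6, 0.011, -0.0076, 0, 0.8, 0, 0, 8, 0.0133, -0.0091, 0, 0.8, 0, 0, 9.3, 0.0156, -0.0106, 0, 0.8, 0, 0, 10.6, 0.018, -0.0121, 0, 0.8, 0, 0, 12, 0.0204, -0.0136, 0, 0.8, 0, 0, 13.3, 0.0229, -0.0151, 0, 0.8, 0, 0, 13.3, 0.0229, -0.0151, 0, 0.8]
```

Call:
{"fn": "play_rows", "kwargs": {"plan": [0,0,1.3,0.0021,-0.0015,0,0.8,0,0,2.6,0.0042,-0.003,0,0.8,0,0,4,0.0064,-0.0046,0,0.8,0,0,5.3,0.0087,-0.0061,0,0.8,0,0,6.6,0.011,-0.0076,0,0.8,0,0,8,0.0133,-0.0091,0,0.8,0,0,9.3,0.0156,-0.0106,0,0.8,0,0,10.6,0.018,-0.0121,0,0.8,0,0,12,0.0204,-0.0136,0,0.8,0,0,13.3,0.0229,-0.0151,0,0.8,0,0,13.3,0.0229,-0.0151,0,0.8]}}

```text
clock: 5.8
position: [0.5362, -0.2437, 0.0282]
ee_rot: [0.704, 0.71, 0.0, -0.0]
ft_force: [-0.8, -1.0, 1.1]
grip_width: 0.801
grasp_force: 0.6
```

```bash
cat >> h.py <<'E'
def look(name,box_t=(140,245,225,365),box_s=(195,285,200,320)):
    t=viewer.camera("top"); s=viewer.camera("side"); cv2.imwrite(f"pics/{name}_t.png",t[:,:,::-1]); cv2.imwrite(f"pics/{name}_s.png",s[:,:,::-1])
    f=lambda i,b: cv2.resize(i[b[0]:b[1],b[2]:b[3],::-1],(400,300),interpolation=2)
    cv2.imwrite(f"pics/{name}.png",np.hstack([f(t,box_t),f(s,box_s)]))
E
python3 - <<'E'
from h import *
s=status.get_obs(); print(s['position'],s['ft_force'],s['torque'])
look("p2")
E
```

```text
[ 0.53621331 -0.2437319   0.0282222 ] [-0.78019256 -0.97794666  1.08607294] [-0.30204595  0.04890754 -0.04318581]
```

View pics/p2.png

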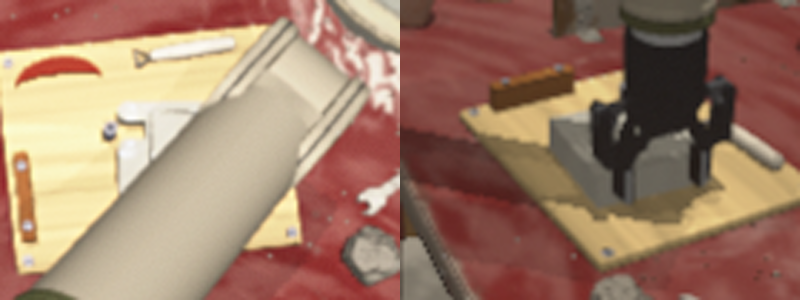

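```bash
python3 - <<'E'
from h import *
t=cv2.imread("pics/p2_t.png"); c=cv2.resize(t[170:215,255:305],None,fx=12,fy=12,interpolation=2)
# predicted points: mould pose -5deg,s=30
h=about_post(-5,30)
def mw(p): return np.r_[board(h+R2(-5)@np.array(p)),.046]
for p in [(60,-20),(60,-40),(30,-20),(30,-40),(60,60),(60,-60)]:
    q=(proj("top",mw(p))[0]-[255,170]+.5)*12; print(p,q); cv2.circle(c,tuple(int(v) for v in q),3,(255,0,0),-1)
q=(proj("top",np.r_[BO,.062])[0]-[255,170]+.5)*12; cv2.circle(c,tuple(int(v) for v in q),3,(0,255,0),-1)
q=(proj("top",np.r_[BO,.046])[0]-[255,170]+.5)*12; cv2.circle(c,tuple(int(v) for v in q),3,(0,0,255),-1)
cv2.imwrite("pics/p2z.png",c)
E
```

```text
(60, -20) [135.51322669 225.26869238]
(60, -40) [133.71493279 147.60154453]
(30, -20) [253.69671818 223.15383249]
(30, -40) [251.62584727 145.52644612]
(60, 60) [142.76268642 539.48567908]
(60, -60) [131.92254416  70.29815812]
```

View pics/p2z.png

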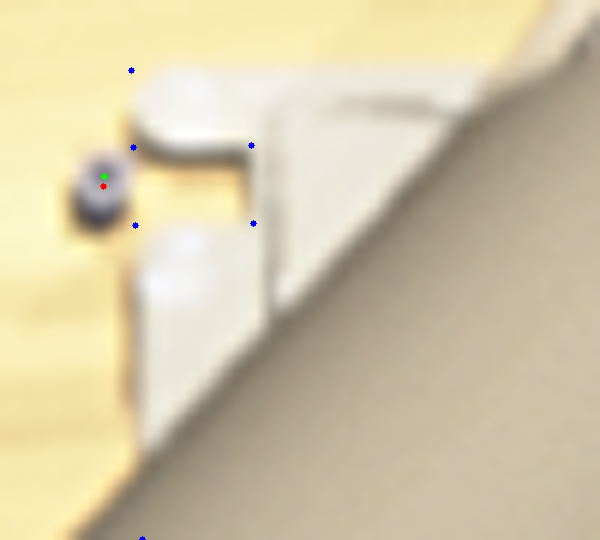

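The blue predicted mould corners fall on the real ones, at (134,147), (136,225), (252,146) and (253,223). The post axis (red, 104,186) lies on the slot line, so I push straight in.

Call:
{"fn": "play_rows", "kwargs": {"plan": [0,0,0,0.003,0,0,0.8,0,0,0,0.006,0,0,0.8,0,0,0,0.009,0,0,0.8,0,0,0,0.012,0,0,0.8,0,0,0,0.015,0,0,0.8,0,0,0,0.018,0,0,0.8,0,0,0,0.02,0,0,0.8,0,0,0,0.022,0,0,0.8,0,0,0,0.024,0,0,0.8,0,0,0,0.026,0,0,0.8,0,0,0,0.027,0,0,0.8,0,0,0,0.028,0,0,0.8]}}

```text
clock: 7.4
position: [0.5362, -0.2159, 0.0283]
ee_rot: [0.704, 0.71, 0.0, -0.0]
ft_force: [0.8, -2.1, -1.1]
grip_width: 0.803
grasp_force: 0.8
```

Call:
{"fn": "play_rows", "kwargs": {"plan": [0,0,0,0.0005,0,0,0.8,0,0,0,0.001,0,0,0.8]}}

```text
clock: 7.65
position: [0.5362, -0.215, 0.0283]
ee_rot: [0.704, 0.71, 0.0, -0.0]
ft_force: [0.7, -1.5, -0.8]
grip_width: 0.796
grasp_force: 0.8
```

Call:
{"fn": "play_rows", "kwargs": {"plan": [0,0,0,0.0005,0,0,0.8,0,0,0,0.001,0,0,0.8]}}

```text
clock: 7.9
position: [0.5362, -0.214, 0.0283]
ee_rot: [0.704, 0.71, 0.0, -0.0]
ft_force: [0.3, -2.1, -1.3]
grip_width: 0.803
grasp_force: 0.8
```

Call:
{"fn": "play_rows", "kwargs": {"plan": [0,0,0,0.0005,0,0,0.8]}}

```text
clock: 8.02
position: [0.5362, -0.2135, 0.0283]
ee_rot: [0.704, 0.71, 0.0, -0.0]
ft_force: [-1.4, -1.5, -1.9]
grip_width: 0.803
grasp_force: 0.8
```

Call:
{"fn": "play_rows", "kwargs": {"plan": [0,0,0,0.0005,0,0,0.8]}}

```text
clock: 8.15
position: [0.5362, -0.2133, 0.0283]
ee_rot: [0.704, 0.71, -0.0, 0.0]
ft_force: [-0.2, -3.6, -0.9]
grip_width: 0.8
grasp_force: 1.9
```

Call:
{"fn": "play_rows", "kwargs": {"plan": [0,0,0,0.0005,0,0,0.8]}}

```text
clock: 8.28
position: [0.5361, -0.2133, 0.0284]
ee_rot: [0.704, 0.71, -0.0, 0.0]
ft_force: [0.9, -5.7, -2.3]
grip_width: 0.799
grasp_force: 3.0
```

Home contact is felt, at about 4 N per mm. Now the swing.

```bash
cat >> h.py <<'E'
def sw(psi,tx,z=.028,g=.8,ty=0,e=0): a=tool_on_mould(*about_post(psi,0,e),psi,tx,ty); return [a[0],a[1],z,a[2],g]
E
python3 - <<'E'
from h import *
b=sw(-5,-69.5)[:4]; print(b)
plan([sw(-5-2*k,-69.7) for k in range(1,9)],[float(v) for v in b])
E
```

```text
[np.float64(0.53593924487415), np.float64(-0.21275770279434963), 0.028, 90.5]
[0, 0, 2, 0.0009, -0.0037, 0, 0.8, 0, 0, 4, 0.0022, -0.0074, 0, 0.8, 0, 0, 6, 0.0035, -0.0111, 0, 0.8, 0, 0, 8, 0.005, -0.0147, 0, 0.8, 0, 0, 10, 0.0066, -0.0182, 0, 0.8, 0, 0, 12, 0.0084, -0.0217, 0, 0.8, 0, 0, 14, 0.0103, -0.0252, 0, 0.8, 0, 0, 16, 0.0122, -0.0285, 0, 0.8]
```

Call:
{"fn": "play_rows", "kwargs": {"plan": [0,0,2,0.0009,-0.0037,0,0.8,0,0,4,0.0022,-0.0074,0,0.8,0,0,6,0.0035,-0.0111,0,0.8]}}

```text
clock: 8.65
position: [0.5249, -0.2096, 0.0284]
ee_rot: [0.741, 0.671, -0.0, 0.0]
ft_force: [1.4, -4.6, -1.6]
grip_width: 0.798
grasp_force: 2.6
```

```bash
python3 - <<'E'
from h import *
plan([sw(-11-2*k,-69.7) for k in range(1,7)],[float(v) for v in sw(-11,-69.7)[:4]])
E
```

```text
[0, 0, 2, 0.0011, -0.0037, 0, 0.8, 0, 0, 4, 0.0024, -0.0074, 0, 0.8, 0, 0, 6, 0.0037, -0.0111, 0, 0.8, 0, 0, 8, 0.0052, -0.0147, 0, 0.8, 0, 0, 10, 0.0068, -0.0182, 0, 0.8, 0, 0, 12, 0.0086, -0.0217, 0, 0.8]
```

Call:
{"fn": "play_rows", "kwargs": {"plan": [0,0,2,0.0011,-0.0037,0,0.8,0,0,4,0.0024,-0.0074,0,0.8,0,0,6,0.0037,-0.0111,0,0.8,0,0,8,0.0052,-0.0147,0,0.8,0,0,10,0.0068,-0.0182,0,0.8,0,0,12,0.0086,-0.0217,0,0.8]}}

```text
clock: 9.4
position: [0.5039, -0.1991, 0.0284]
ee_rot: [0.807, 0.59, -0.0, 0.0]
ft_force: [0.7, -6.0, -1.1]
grip_width: 0.801
grasp_force: 2.9
```

Call:
{"fn": "play_rows", "kwargs": {"plan": [0,0,2,0.0011,-0.0037,0,0.8,0,0,4,0.0024,-0.0074,0,0.8,0,0,6,0.0037,-0.0111,0,0.8,0,0,8,0.0052,-0.0147,0,0.8,0,0,10,0.0068,-0.0182,0,0.8,0,0,12,0.0086,-0.0217,0,0.8]}}

```text
clock: 10.15
position: [0.4855, -0.1843, 0.0283]
ee_rot: [0.865, 0.502, -0.0, 0.0]
ft_force: [-1.8, -6.1, -1.6]
grip_width: 0.799
grasp_force: 3.0
```

Call:
{"fn": "play_rows", "kwargs": {"plan": [0,0,2,0.0011,-0.0037,0,0.8,0,0,4,0.0024,-0.0074,0,0.8,0,0,6,0.0037,-0.0111,0,0.8,0,0,8,0.0052,-0.0147,0,0.8,0,0,10,0.0068,-0.0182,0,0.8,0,0,12,0.0086,-0.0217,0,0.8]}}

```text
clock: 10.9
position: [0.4707, -0.1661, 0.0283]
ee_rot: [0.912, 0.409, -0.0, 0.0]
ft_force: [-3.1, -5.6, 0.8]
grip_width: 0.801
grasp_force: 3.1
```

```bash
python3 - <<'E'
from h import *
s=status.get_obs(); print(s['position'],s['ft_force'],s['torque'],sw(-47,-69.7))
look("p3",(140,245,205,345))
E
```

```text
[ 0.47066189 -0.16614036  0.02829424] [-3.075677   -5.5884894   0.81851849] [-1.29905689  0.51684707 -0.28853417] [np.float64(0.47116714918349495), np.float64(-0.1657839296825034), 0.028, 48.5, 0.8]
```

View pics/p3.png

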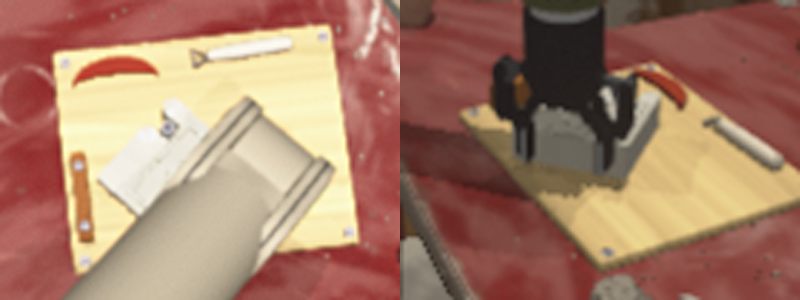

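Mould is turned about 47°, with the post (168,128) in the slot and the tool tracking. I continue the swing.

Call:
{"fn": "play_rows", "kwargs": {"plan": [0,0,2,0.0011,-0.0037,0,0.8,0,0,4,0.0024,-0.0074,0,0.8,0,0,6,0.0037,-0.0111,0,0.8,0,0,8,0.0052,-0.0147,0,0.8,0,0,10,0.0068,-0.0182,0,0.8,0,0,12,0.0086,-0.0217,0,0.8]}}

```text
clock: 11.75
position: [0.46, -0.1453, 0.0283]
ee_rot: [0.95, 0.312, -0.0, -0.0]
ft_force: [-3.8, -5.9, 1.6]
grip_width: 0.802
grasp_force: 3.3
```

Call:
{"fn": "play_rows", "kwargs": {"plan": [0,0,2,0.0011,-0.0037,0,0.8,0,0,4,0.0024,-0.0074,0,0.8,0,0,6,0.0037,-0.0111,0,0.8,0,0,8,0.0052,-0.0147,0,0.8,0,0,10,0.0068,-0.0182,0,0.8,0,0,12,0.0086,-0.0217,0,0.8]}}

```text
clock: 12.5
position: [0.4538, -0.1228, 0.0283]
ee_rot: [0.978, 0.21, -0.001, -0.0]
ft_force: [-4.4, -6.2, 3.4]
grip_width: 0.801
grasp_force: 3.5
```

Call:
{"fn": "play_rows", "kwargs": {"plan": [0,0,2,0.0011,-0.0037,0,0.8,0,0,4,0.0024,-0.0074,0,0.8,0,0,4,0.0024,-0.0074,0,0.8]}}

```text
clock: 12.88
position: [0.4526, -0.1146, 0.0281]
ee_rot: [0.984, 0.177, -0.001, -0.0]
ft_force: [-7.0, -3.5, 5.3]
grip_width: 0.799
grasp_force: 3.8
```

Call:
{"fn": "play_rows", "kwargs": {"plan": [0,0,2,0.0011,-0.0037,0,0.8,0,0,4,0.0024,-0.0074,0,0.8,0,0,4,0.0024,-0.0074,0,0.8]}}

```text
clock: 13.25
position: [0.4521, -0.1066, 0.028]
ee_rot: [0.99, 0.142, -0.001, -0.001]
ft_force: [-7.5, -3.7, 4.8]
grip_width: 0.8
grasp_force: 3.8
```

Call:
{"fn": "play_rows", "kwargs": {"plan": [0,0,2,0.0011,-0.0037,0,0.8,0,0,4,0.0024,-0.0074,0,0.8,0,0,4,0.0024,-0.0074,0,0.8]}}

```text
clock: 13.62
position: [0.4521, -0.0987, 0.0279]
ee_rot: [0.994, 0.108, -0.001, -0.001]
ft_force: [-6.6, -3.5, 5.2]
grip_width: 0.801
grasp_force: 3.8
```

Call:
{"fn": "play_rows", "kwargs": {"plan": [0,0,2,0.0011,-0.0037,0,0.8,0,0,2,0.0011,-0.0037,0,0.8]}}

```text
clock: 13.88
position: [0.4524, -0.0947, 0.0278]
ee_rot: [0.996, 0.09, -0.001, -0.001]
ft_force: [-6.5, -2.5, 4.7]
grip_width: 0.799
grasp_force: 3.6
```

Call:
{"fn": "play_rows", "kwargs": {"plan": [0,0,1,0.0005,-0.0019,0,0.8,0,0,2,0.0011,-0.0037,0,0.8]}}

```text
clock: 14.12
position: [0.4529, -0.0911, 0.0279]
ee_rot: [0.997, 0.073, -0.001, -0.001]
ft_force: [-6.5, -3.0, 2.3]
grip_width: 0.802
grasp_force: 3.2
```

Call:
{"fn": "play_rows", "kwargs": {"plan": [0,0,1,0.0005,-0.0019,0,0.8,0,0,1,0.0005,-0.0019,0,0.8]}}

```text
clock: 14.38
position: [0.4531, -0.089, 0.0278]
ee_rot: [0.998, 0.064, -0.001, -0.001]
ft_force: [-6.4, -2.1, 3.1]
grip_width: 0.799
grasp_force: 3.4
```

Call:
{"fn": "play_rows", "kwargs": {"plan": [0,0,1,0.0005,-0.0019,0,0.8,0,0,1,0.0005,-0.0019,0,0.8]}}

```text
clock: 14.62
position: [0.4533, -0.087, 0.0278]
ee_rot: [0.998, 0.056, -0.001, -0.001]
ft_force: [-6.7, -1.9, 3.3]
grip_width: 0.805
grasp_force: 3.3
```

Call:
{"fn": "play_rows", "kwargs": {"plan": [0,0,1,0.0005,-0.0019,0,0.8,0,0,1,0.0005,-0.0019,0,0.8]}}

```text
clock: 14.88
position: [0.4536, -0.085, 0.0278]
ee_rot: [0.999, 0.047, -0.001, -0.001]
ft_force: [-6.2, -1.7, 2.9]
grip_width: 0.798
grasp_force: 3.2
```

```bash
python3 - <<'E'
from h import *
b=[float(v) for v in sw(-90,-69.7)[:4]]; print(b)
s=status.get_obs(); print(s['position'])
r=R2(b[3])[:,0]; k=[b[0]-.012*r[0],b[1]-.012*r[1],.028,b[3],.8]; T=[[b[0]-.006*r[0],b[1]-.006*r[1],.028,b[3],.8],k]
T+=lin(k,k[:2]+[.13,b[3],.6],3)
p=board((-56,52)); T+=lin(T[-1],[p[0],p[1],.13,95.5,.6],10); T.append(T[-1])
plan(T,b)
E
```

```text
[0.45492045686024807, -0.08546070159541276, 0.028, 5.5]
[ 0.45362792 -0.08500091  0.02782224]
[0, 0, 0, -0.006, 0, 0, 0.8, 0, 0, 0, -0.012, 0, 0, 0.8, 0, 0, 0, -0.012, 0, -0.034, 0.7333333333333334, 0, 0, 0, -0.012, 0, -0.068, 0.6666666666666666, 0, 0, 0, -0.012, 0, -0.102, 0.6, 0, 0, -9, -0.0052, 0.0086, -0.102, 0.6, 0, 0, -18, 0.0015, 0.0172, -0.102, 0.6, 0, 0, -27, 0.0083, 0.0258, -0.102, 0.6, 0, 0, -36, 0.0151, 0.0344, -0.102, 0.6, 0, 0, -45, 0.0218, 0.043, -0.102, 0.6, 0, 0, -54, 0.0286, 0.0516, -0.102, 0.6, 0, 0, -63, 0.0354, 0.0602, -0.102, 0.6, 0, 0, -72, 0.0422, 0.0688, -0.102, 0.6, 0, 0, -81, 0.0489, 0.0774, -0.102, 0.6, 0, 0, -90, 0.0557, 0.086, -0.102, 0.6, 0, 0, -90, 0.0557, 0.086, -0.102, 0.6]
```

Call:
{"fn": "play_rows", "kwargs": {"plan": [0,0,0,-0.006,0,0,0.8,0,0,0,-0.012,0,0,0.8,0,0,0,-0.012,0,-0.034,0.8,0,0,0,-0.012,0,-0.068,0.7,0,0,0,-0.012,0,-0.102,0.6,0,0,-9,-0.005,0.009,-0.102,0.6,0,0,-18,0.002,0.017,-0.102,0.6,0,0,-27,0.008,0.026,-0.102,0.6,0,0,-36,0.015,0.034,-0.102,0.6,0,0,-45,0.022,0.043,-0.102,0.6,0,0,-54,0.029,0.052,-0.102,0.6,0,0,-63,0.035,0.06,-0.102,0.6,0,0,-72,0.042,0.069,-0.102,0.6,0,0,-81,0.049,0.077,-0.102,0.6,0,0,-90,0.0557,0.086,-0.102,0.6,0,0,-90,0.0557,0.086,-0.102,0.6]}}

```text
clock: 16.88
position: [0.519, -0.166, 0.1304]
ee_rot: [0.673, 0.74, 0.0, 0.0]
ft_force: [-1.2, -0.1, -0.1]
grip_width: 0.601
grasp_force: 0.0
```

```bash
python3 - <<'E'
from h import *
s=status.get_obs(); print(s['position'],s['ft_force'],json.load(open("cmd.json")))
look("p4",(140,245,205,345))
t=cv2.imread("pics/p4_t.png"); c=cv2.resize(t[165:240,215:285],None,fx=8,fy=8,interpolation=2)
h=about_post(-90)
for p in [(60,-60),(60,60),(-60,60),(-60,-60),(30,-20),(30,-40)]:
    q=(proj("top",np.r_[board(h+R2(-90)@np.array(p)),.046])[0]-[215,165]+.5)*8; cv2.circle(c,tuple(int(v) for v in q),3,(255,0,0),-1)
cv2.imwrite("pics/p4z.png",c)
E
```

```text
[ 0.51897619 -0.16600318  0.13036911] [-1.2062341  -0.09706336 -0.06137053] [0.5186067598260392, -0.16572616623961367, 0.13, 95.5]
```

View pics/p4z.png

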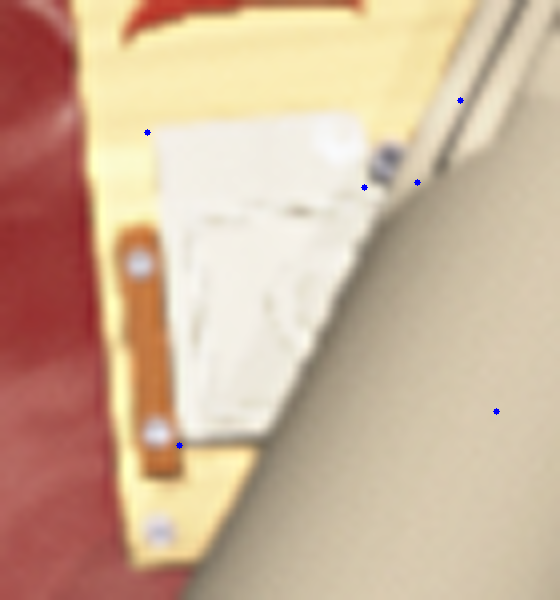

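The mould is beside the rail with a 1–3 mm gap; its left edge runs (158,130)→(183,440) and the rail face is at about (162–182). Now I press.

Call:
{"fn": "play_rows", "kwargs": {"plan": [0,0,0,0,0,0.04,0.6,0,0,0,0,0,0.075,0.6,0,0,0,0,0,0.098,0.6,0,0,0,0,0,0.098,0.6,0,0,0,0.004,0,0.098,0.6,0,0,0,0.008,0,0.098,0.6,0,0,0,0.011,0,0.098,0.6]}}

```text
clock: 17.85
position: [0.5184, -0.1541, 0.033]
ee_rot: [0.672, 0.74, 0.001, 0.0]
ft_force: [0.5, -0.1, 0.2]
grip_width: 0.599
grasp_force: 0.0
```

Call:
{"fn": "play_rows", "kwargs": {"plan": [0,0,0,0.001,0,0,0.6,0,0,0,0.002,0,0,0.6,0,0,0,0.002,0,0,0.6]}}

```text
clock: 18.23
position: [0.5178, -0.1527, 0.0323]
ee_rot: [0.672, 0.74, 0.0, -0.0]
ft_force: [-0.8, -0.1, -0.2]
grip_width: 0.603
grasp_force: 0.0
```

Call:
{"fn": "play_rows", "kwargs": {"plan": [0,0,0,0.001,0,0,0.6,0,0,0,0.001,0,0,0.6]}}

```text
clock: 18.48
position: [0.5177, -0.1517, 0.0323]
ee_rot: [0.672, 0.74, 0.0, -0.0]
ft_force: [-0.0, -0.7, 0.6]
grip_width: 0.601
grasp_force: 0.0
```

Call:
{"fn": "play_rows", "kwargs": {"plan": [0,0,0,0.0005,0,0,0.6,0,0,0,0.001,0,0,0.6]}}

```text
clock: 18.73
position: [0.5176, -0.151, 0.0323]
ee_rot: [0.672, 0.74, -0.0, 0.0]
ft_force: [0.1, -0.9, -0.9]
grip_width: 0.598
grasp_force: 0.8
```

Call:
{"fn": "play_rows", "kwargs": {"plan": [0,0,0,0.0005,0,0,0.6,0,0,0,0.001,0,0,0.6]}}

```text
clock: 18.98
position: [0.5177, -0.1506, 0.0324]
ee_rot: [0.673, 0.74, -0.0, 0.001]
ft_force: [2.1, -5.7, -1.1]
grip_width: 0.598
grasp_force: 3.0
```

Call:
{"fn": "play_rows", "kwargs": {"plan": [0,0,0,0.0005,0,0,0.6,0,0,0,0.001,0,0,0.6]}}

```text
clock: 19.23
position: [0.5179, -0.1499, 0.0326]
ee_rot: [0.673, 0.74, -0.0, 0.001]
ft_force: [3.4, -7.0, -2.9]
grip_width: 0.602
grasp_force: 3.8
```

Call:
{"fn": "play_rows", "kwargs": {"plan": [0,0,0,0.0005,0,0,0.6,0,0,0,0.0005,0,0,0.6]}}

```text
clock: 19.48
position: [0.5179, -0.1499, 0.0327]
ee_rot: [0.673, 0.74, -0.0, 0.001]
ft_force: [2.1, -6.9, -3.1]
grip_width: 0.601
grasp_force: 4.1
```

Call:
{"fn": "play_rows", "kwargs": {"plan": [0,0,0,0.0005,0,0,0.6,0,0,0,0.0005,0,0,0.6]}}

```text
clock: 19.73
position: [0.5178, -0.1499, 0.0327]
ee_rot: [0.673, 0.74, -0.0, 0.002]
ft_force: [3.7, -9.3, -3.9]
grip_width: 0.597
grasp_force: 5.0
```

Call:
{"fn": "play_rows", "kwargs": {"plan": [0,0,0,0.0005,0,0,0.6,0,0,0,0.0005,0,0,0.6]}}

```text
clock: 19.98
position: [0.5179, -0.1498, 0.0328]
ee_rot: [0.673, 0.74, -0.001, 0.002]
ft_force: [3.0, -10.6, -3.3]
grip_width: 0.601
grasp_force: 5.8
```

Steady 10–11 N with no further travel. The finger face is at board x ≈ −30 mm, which means flush. I hold, then back off.

Call:
{"fn": "play_rows", "kwargs": {"plan": [0,0,0,0,0,0,0.6,0,0,0,0,0,0,0.6,0,0,0,0,0,0,0.6,0,0,0,0,0,0,0.6,0,0,0,0,0,0,0.6,0,0,0,0,0,0,0.6]}}

```text
clock: 20.72
position: [0.5178, -0.1499, 0.0328]
ee_rot: [0.673, 0.74, -0.001, 0.002]
ft_force: [4.2, -11.5, -2.2]
grip_width: 0.6
grasp_force: 5.8
```

Call:
{"fn": "play_rows", "kwargs": {"plan": [0,0,0,-0.002,0,0,0.6,0,0,0,-0.006,0,0,0.6,0,0,0,-0.015,0,0,0.6,0,0,0,-0.025,0,-0.03,0.6,0,0,0,-0.03,0,-0.08,0.6,0,0,0,-0.05,0,-0.12,0.6,0,0,0,-0.1,0,-0.14,0.6,0,0,0,-0.15,0,-0.15,0.6,0,0,0,-0.15,0,-0.15,0.6]}}

```text
clock: 21.85
position: [0.5303, -0.3016, 0.1833]
ee_rot: [0.675, 0.738, -0.001, 0.001]
ft_force: [-0.0, 0.7, -0.2]
grip_width: 0.599
grasp_force: 0.0
```

```bash
python3 - <<'E'
from h import *
s=status.get_obs(); print(s['position'],s['ft_force'])
look("p5",(140,245,205,345))
t=cv2.imread("pics/p5_t.png"); c=cv2.resize(t[165:240,215:285],None,fx=8,fy=8,interpolation=2)
h=about_post(-90)
for p in [(60,-60),(60,60),(-60,60),(-60,-60),(30,-20),(30,-40)]:
    q=(proj("top",np.r_[board(h+R2(-90)@np.array(p)),.046])[0]-[215,165]+.5)*8; cv2.circle(c,tuple(int(v) for v in q),3,(255,0,0),-1)
cv2.imwrite("pics/p5z.png",c)
E
```

```text
[ 0.53028332 -0.30164703  0.18328457] [-0.02747801  0.68929668 -0.22498731]
```

View pics/p5z.png

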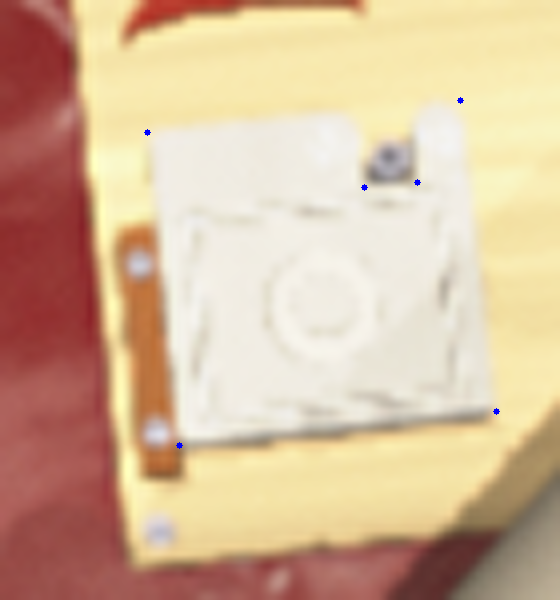

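The mould sits with the post at the slot end (390,160), its left edge along the rail and its corners near the predicted points. A numeric check follows.

```bash
python3 - <<'E'
from h import *
im=cv2.imread("pics/p5_t.png"); P,m=mould_top(im); w=ray("top",P,.046)[:,:2]; b=(w-BO)@R2(BY)*1000
print("bbox",b.min(0),b.max(0))
for n,ax,c,lo,hi in [("back -x edge",1,-22,40,80),("front",1,98,-20,70),("right",0,-30,-10,90),("left",0,90,-10,90)]:
    o=1-ax; k=(abs(b[:,ax]-c)<5)&(b[:,o]>lo)&(b[:,o]<hi)
    if n[0]=="b": k=(abs(b[:,ax]-c)<5)&(b[:,o]>20)&(b[:,o]<80)
    q=b[k]; f=np.polyfit(q[:,o],q[:,ax],1); print(n,k.sum(),"slope rad",f[0],"at mid",np.polyval(f,38 if ax==0 else 30),"std",np.std(q[:,ax]-np.polyval(f,q[:,o])))
E
```

```text
bbox [-30.38670383 -22.02414771] [89.45292269 98.12474804]
back -x edge 118 slope rad -0.0009511797312474971 at mid -21.41648027652117 std 0.27174086156956084
front 178 slope rad 0.0036847454319250818 at mid 96.87713088128733 std 0.38751367478531173
right 195 slope rad 0.015316522225096097 at mid -28.992908226586508 std 0.32286349754588717
left 196 slope rad -0.003154221365396939 at mid 88.61726234835339 std 0.31075079957854307
```

```bash
python3 -c "
from workcell import manip
print(manip.hand_in())"
```

```text
the job is handed in; nothing more can be done
None
```

The mould is home on the post, swung a quarter turn clockwise and pressed flush on the rail at about 11 N. The final picture shows it parallel to the rail within about 0.01 rad, and the job is handed in; the hand-in returned no verdict.

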